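# Click the speed dial round to its mark and start

## Task

Set the grinder's speed on the grey controller box: with the fingertips, push the large knurled dial round clockwise (seen from above), click by click, until its white pointer line has clicked in at the long white mark, without running on to the next click. Only then push the round metal start button fully down and let it come up again. Leave the small dial and everything lying around as they are.

Things in the scene. Friction and masses are not known exactly. Their poses are not given: they have to be found in the camera images.
- controller: grey controller box, 150 (x) x 230 (y) x 60 mm, fixed to the bench; origin at the centre of its underside; its deck is level, 60 mm above the bench. x points to its back, y to its left (seen from the robot), z up.
- speed_dial (a joint): angle of the large dial in rad, growing clockwise seen from above. 0: pointer clicked in at the long white mark. It clicks every 0.524 rad (30 degrees) and is drawn into the nearest click by itself; going over to the next takes 0.03 to 0.04 N m; end stops at -2.25 and 1.20. It starts one to three clicks before the mark (negative), seldom poised between two
- dial_top (a point): centre of the top face of the large dial, on its upright axis: a flat black disc, 92 mm diameter, 26 mm high, ribbed rim, on the left of the deck (x 0, y +45 mm in the box's frame), top flat and 86 mm above the bench. It cannot be lifted; it is sprung and gives when pressed (1 N to start, 8 N at 3 mm, stop at 4 mm), which alone does nothing
- dial_pointer (a point): point on the white pointer line of the large dial, on the top face, 36 mm from the axis. A fingertip pressed 2 to 3 mm down on the top face away from the axis and moved round it drags the dial along; it may slip a little
- set_mark (a point): the long white mark (20 x 4 mm, straight in front of the large dial, painted on the deck) at 60 mm from the dial's axis; the other marks of the scale are short (7 mm), one for each click
- start_button (a joint): travel of the start button in m: 0 up, 0.006 fully down; sprung, about 5 N fully down
- start_button_top (a point): centre of the top face of the start button: round, bare metal, 32 mm diameter, top 82 mm above the bench when up, in a low dark round housing on the front right of the deck (x -30, y -78 mm in the box's frame); pressed straight down
- trim_dial (a joint): angle of the small dial in rad, 0 at the start; it turns easily and has no clicks
- trim_top (a point): centre of the top of the small black dial: 35 mm diameter, 18 mm high, at the back right of the deck (x 40, y -82 mm in the box's frame); to be left alone
- nut_m12: loose steel nut, 22 x 19 x 10 mm, lying on the deck behind and right of the large dial; origin at its underside
- bearing: loose ball bearing, 52 mm diameter, 18 mm high, lying left of the box; origin at its underside
- grease_tin: loose blue tin, 63 mm diameter, 70 mm high, behind the box; origin at its underside
- wood_block: loose wooden block, 45 x 90 x 32 mm, behind the box; origin at its underside
- pulley: loose metal pulley, 68 mm diameter, 28 mm high, lying left on the bench; origin at its underside
- tape_measure: loose yellow tape measure, 58 x 74 x 35 mm, at the right front of the bench; origin at its underside

How it is judged:
By the outcome, as a careful person would: the job done as asked, in the order asked, and still so for the second after the job is handed in, with the robot touching nothing.
It also fails if it takes over 48 s, if anything falls off the work surface, if the arm or the gripper's body presses on something with over 40 N, if the wrist force passes 120 N, or if a joint passes its speed limit or range.

## Robot

A 6-joint arm with a two-finger parallel gripper is mounted at the origin on a cart in front of the work surface, level with it; the furniture and walls round the work are solid. World frame = base frame: x ahead of the robot, y to its left, z up, the work surface at z = 0. Lengths are in m, angles in degrees, forces in N, time in s.
With the tool pointing down it reaches from about 0.4 to 0.825 m from the base axis. Payload 7 kg.
Tool frame: the origin (TCP) lies on the centre line of the jaws, within the pads' length; the fingertips stand 11 mm ahead of it and the grasp point (between the pads) lies 8 mm behind it; z points along the fingers, y is the line along which they close (so a half turn about z gives the same grasp; the last joint's range is limited). The gripper opens to 88 mm and grips with 3 to 60 N. Pads are 19 mm wide; open, the fingers measure 130 mm over their backs; the gripper's body (78 mm by 193 mm) begins 47 mm behind the grasp point.
Start: joints at [16.507, 20.546, 0.682, 0, -70.136, -16.507], TCP at [0.675, -0, 0.238] pointing down, gripper open.
Joint ranges: [-176.03, 176.03], [-82.01, 121.73], [-58.28, 71.71], [-173.87, 95.51], [-174.79, -0.11], [-173.66, 173.66]. Speed limits (degrees/s): [136.94, 136.94, 172.46, 180, 180, 180].

## Interface

Orientations are given as [roll, pitch, yaw] about the fixed x, y, z axes, in that order (R = Rz(yaw) Ry(pitch) Rx(roll)).
In Python, from plant import r, capture, camera_model, job gives the robot as it stands.
- The arm moves only by the tool drive_tool, never from a script. Its argument "increments" is a list that holds one entry, the list of rows, each a list of 5 numbers: the gripper's target within -1 to 1 (fully open at 1, half-way at 0, shut at -1), then the shift along the tool's x, y, z scaled (see below), then the turn about the tool's z scaled (see below). In form: [[[gripper, tx, ty, tz, roll], ...]]. A call has 1 to 5 rows; each row is the pose to reach, as a shift and turn from the pose commanded when the call began, along the tool's axes at that moment, turning the shorter way round; what a row does not reach only later rows make up. The controller multiplies each number of a shift by 120 mm and each number of a turn by 360 degrees. A row lasts 1/8 s, in which the tool goes at most 62.5 mm and 10.7 degrees, less where a joint would pass 70% of its speed; a pose out of reach is approached as far as the arm can. A call with a number of a shift or a turn outside -1 to 1 is refused whole. A call with a gripper value outside its range is refused whole. The fingers move at their own pace and stop on an object; "squeeze" is the grip in N (left out, the last holds). Time passes only in rows, so rows that repeat a pose let the fingers close. It gives the time, the measured TCP pose, the force, the opening and the grip force at its end, in the units of the state.
- r.get_state(): the state, without advancing time (a new reading comes with each control period).
- capture(name): name is "scene" or "side" or "wrist"; returns the picture (420x560x3 uint8, red, green, blue); there is no depth.
- camera_model(name): a dict with "camera_matrix" (3x3 intrinsics, pixels), "rvec" (rotation vector, rad) and "tvec" (3), from world to camera coordinates, as OpenCV has them. Camera axes: x right, y down, z forward; pixel columns grow to the right and rows downward; lengths in m; the calibration is good to about 2 mm. A picture is of the moment at which its call begins: read the wrist's pose just before it. camera_model takes no time and is no camera call; for the wrist camera it gives the pose at the moment of the call.
- job.close_job(): hands the job in; it is judged then, once.
The state is a dict: "time_s": time; "joints": joint angles; "qd": joint speeds; "joint_torque": joint torques, N m; "tcp_pos": TCP position; "eef_rot": TCP orientation; "contact_force": force on the tool from outside, world axes, zero at the start; "moment": the same for the moment, N m; "gripper_width": finger opening in m; "gripper_force": force on a finger pad.
Only numpy, scipy, OpenCV 4.12 (cv2) and the standard library are available. Lean on these libraries where they do the work, as an engineer would, in place of code of your own. Each camera call takes 0.05 s, during which the arm holds its last target. There are 200 camera calls.

## Working session

There is one attempt and no reset: what is moved stays moved. The work goes in short steps, Python scripts to look and compute and a tool call to move; the robot and the scene stay as the last step left them, time stands still between calls to the robot, and variables do not carry over. Pictures are saved under pics/ and viewed, at most 10 in all, crops included, and the job is handed in when it is done.

Besides the shell and the picture viewer there is one more tool, called after "Call:" as name([rows], argument=value, ...), one row to a line, values as JSON. drive_tool: Moves the arm, as the interface text tells. Its arguments: {"type":"object","properties":{"increments":{"type":"array"},"squeeze":{"type":"number"}},"required":["increments"]}

```bash
mkdir -p pics; python3 - <<'E'
from plant import r,capture,camera_model
import cv2,numpy as np
s=r.get_state();print(s)
for n in("scene","wrist"):
    m=camera_model(n);print(n,{k:np.round(v,4).tolist() for k,v in m.items()})
    cv2.imwrite(f"pics/{n}0.png",cv2.resize(capture(n)[:,:,::-1],(800,600),interpolation=cv2.INTER_CUBIC))
E
```

```text
{'time_s': 0.0, 'joints': array([ 1.65044934e+01,  2.05892788e+01,  6.32774078e-01, -2.05517262e-02,
       -7.01349816e+01, -1.65061535e+01]), 'qd': array([-0.03445876, -0.07797917, -0.02198424,  0.02665353,  0.00941202,
        0.05474339]), 'joint_torque': array([-8.00930356e-04, -5.82726967e+01,  2.93058443e+01,  6.99745238e+00,
        6.93249181e-03, -2.06530804e-04]), 'tcp_pos': array([ 6.74521853e-01, -5.30756476e-05,  2.36638055e-01]), 'eef_rot': array([ 1.79906794e+02, -7.47172056e-03, -9.00086530e+01]), 'contact_force': array([-0.89040683, -0.30939489, -0.14703628]), 'moment': array([-0.00474855, -0.03770948,  0.03001255]), 'gripper_force': 0.0, 'gripper_width': 0.08779812881386094}
scene {'camera_matrix': [[445.2388, 0.0, 279.9782], [0.0, 445.2388, 209.1369], [0.0, 0.0, 1.0]], 'rvec': [2.2111, -0.4728, 0.2386], 'tvec': [-0.552, 0.1744, 1.1308]}
wrist {'camera_matrix': [[325.7078, 0.0, 278.8477], [0.0, 325.7078, 209.5857], [0.0, 0.0, 1.0]], 'rvec': [0.0022, 3.1024, 0.4771], 'tvec': [0.6747, -0.039, 0.3921]}
```

View pics/scene0.png

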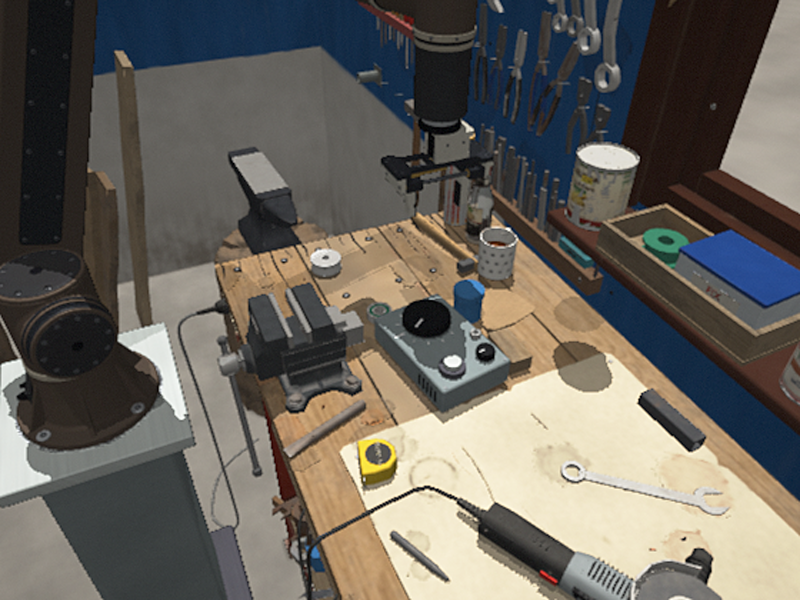

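View pics/wrist0.png

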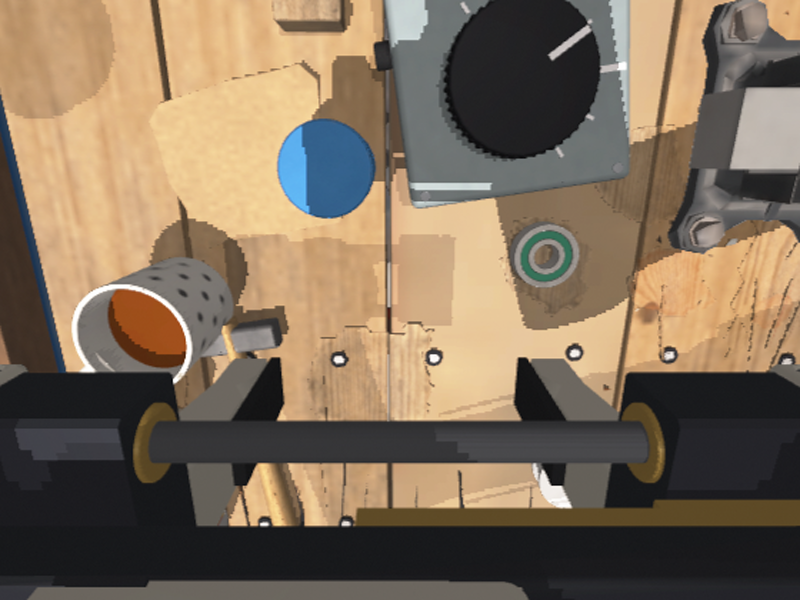

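The wrist view shows the dial centre at about (523,75), the pointer running (550,57) to (592,25), and the long mark at about (613,67). The pointer therefore looks roughly one click before the mark. Next I'll turn these into positions.

```bash
cat > h.py <<'E'
import cv2,numpy as np
from plant import r,capture,camera_model
def ray(n,uv,z,m=None):
    m=m or camera_model(n);K=np.array(m["camera_matrix"]);R=cv2.Rodrigues(np.array(m["rvec"]))[0];t=np.array(m["tvec"]).ravel()
    d=R.T@np.linalg.solve(K,[uv[0],uv[1],1]);c=-R.T@t
    return c+d*(z-c[2])/d[2]
E
python3 - <<'E'
from h import *
k=.7
P=lambda n,u,v,z:ray(n,(u*k,v*k),z)
for nm,n,u,v,z in [("dialedgeL","wrist",448,75,.086),("dialR","wrist",600,75,.086),("dialbot","wrist",523,157,.086),("ptr in","wrist",550,57,.086),("ptr out","wrist",591,25,.086),("mark in","wrist",600,68,.06),("mark out","wrist",627,66,.06),
 ("corner LB","wrist",414,207,.06),("corner LF","wrist",627,177,.06),
 ("s dial","scene",427,318,.086),("s button","scene",453,363,.082),("s trim","scene",486,350,.078),("s ptr","scene",419,322,.086)]:
    print(nm,P(n,u,v,z).round(4))
E
```

```text
dialedgeL [ 0.646  -0.1245  0.086 ]
dialR [ 0.5573 -0.1245  0.086 ]
dialbot [ 0.5986 -0.0788  0.086 ]
ptr in [ 0.5874 -0.1339  0.086 ]
ptr out [ 0.5657 -0.1503  0.086 ]
mark in [ 0.5475 -0.1323  0.06  ]
mark out [ 0.5306 -0.1334  0.06  ]
corner LB [ 0.6642 -0.0458  0.06  ]
corner LF [ 0.5206 -0.0656  0.06  ]
s dial [ 0.5977 -0.1376  0.086 ]
s button [ 0.5883 -0.2576  0.082 ]
s trim [ 0.659 -0.249  0.078]
s ptr [ 0.5793 -0.1418  0.086 ]
```

```bash
python3 - <<'E'
from h import *
im=capture("side")[:,:,::-1];cv2.imwrite("pics/side0.png",cv2.resize(im,(800,600),interpolation=cv2.INTER_CUBIC))
E
```

```text
(no output)
```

View pics/side0.png

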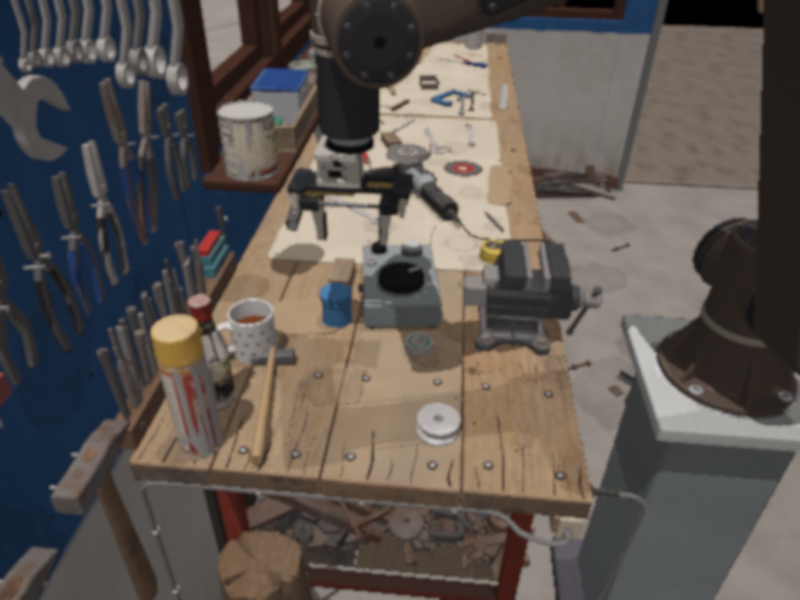

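The side view shows the vise standing close to the box's front, so I'll turn the gripper to lie along y. The measurements agree with each other: dial centre (0.602, -0.125), box yaw about 7.8°, and the pointer about 28–30° before the mark, which is one click. I'll straddle the axis with both fingertips, press, and twist.

Call:
drive_tool([
  [[0, 0.2, 0.12, 0.05, 0.029], [0, 0.45, 0.28, 0.1, 0.058], [0, 0.7, 0.45, 0.15, 0.087], [0, 0.9, 0.6, 0.2, 0.116], [0, 0.95, 0.608, 0.2, 0.145]],
], squeeze=20)

```text
time_s: 0.78
tcp_pos: [0.6004, -0.1154, 0.2131]
eef_rot: [179.9, -0.1, -142.6]
contact_force: [0.2, 0.8, -0.3]
gripper_width: 0.0457
gripper_force: 0.0
```

Call:
drive_tool([
  [[0, 0, 0, 0, 0.028], [0, 0, 0, 0, 0.056], [0, 0, 0, 0, 0.061], [0, 0, 0, 0, 0.061]],
])

```text
time_s: 1.27
tcp_pos: [0.6019, -0.114, 0.2134]
eef_rot: [180.0, -0.0, -164.0]
contact_force: [0.3, 1.0, 0.3]
gripper_width: 0.0439
gripper_force: 0.0
```

```bash
python3 - <<'E'
from h import *
s=r.get_state();print({k:np.round(s[k],4) for k in("time_s","tcp_pos","eef_rot","contact_force","gripper_width","joints")})
cv2.imwrite("pics/w1.png",cv2.resize(capture("wrist")[:,:,::-1],(800,600),interpolation=cv2.INTER_CUBIC))
E
```

```text
{'time_s': np.float64(1.275), 'tcp_pos': array([ 0.6019, -0.114 ,  0.2134]), 'eef_rot': array([ 1.799954e+02, -1.480000e-02, -1.639848e+02]), 'contact_force': array([0.2781, 0.971 , 0.2597]), 'gripper_width': np.float64(0.0439), 'joints': array([ 7.52180e+00,  1.56759e+01, -9.54590e+00, -2.60000e-03,
       -6.47935e+01, -8.15055e+01])}
```

View pics/w1.png

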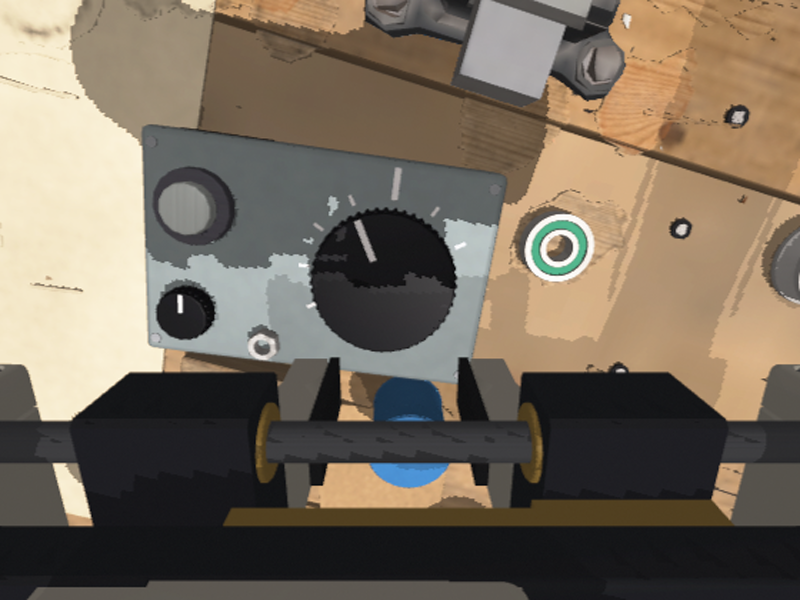

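This closer view shows the dial spanning columns 311–457 and rows 208–352, the pointer running (359,221) to (374,262), the long mark running (398,168) to (395,200), and the button centred at about (186,209).

```bash
python3 - <<'E'
from h import *
P=lambda u,v,z:ray("wrist",(u*.7,v*.7),z)
L,Rr,T,B=P(311,280,.086),P(457,280,.086),P(384,209,.086),P(384,352,.086)
print(L,Rr,T,B,np.linalg.norm(L-Rr),np.linalg.norm(T-B))
c=(L+Rr+T+B)/4;print("c",c)
ang=lambda p:(np.degrees(np.arctan2(*(p-c)[[1,0]]))%360,np.linalg.norm((p-c)[:2]))
for n,q in [("po",P(359,221,.086)),("pi",P(374,262,.086)),("mo",P(398,168,.06)),("mi",P(395,200,.06)),("s-1",P(352,201,.06)),("s+1",P(435,212,.06)),("btn",P(186,209,.082)),("trim",P(184,312,.078))]:print(n,q.round(4),ang(q))
E
```

```text
[ 0.60991995 -0.16695559  0.086     ] [ 0.58540055 -0.08125711  0.086     ] [ 0.55638178 -0.13550492  0.086     ] [ 0.6437079  -0.11139072  0.086     ] 0.08913714843387935 0.09059440472470054
c [ 0.59885255 -0.12377708  0.086     ]
po [ 0.5671 -0.1478  0.086 ] (np.float64(217.10626199993126), np.float64(0.03977108389722789))
pi [ 0.5885 -0.1329  0.086 ] (np.float64(221.35017950185397), np.float64(0.01380444589911662))
mo [ 0.5327 -0.1338  0.06  ] (np.float64(188.61593990270592), np.float64(0.06686559627203391))
mi [ 0.5521 -0.1303  0.06  ] (np.float64(187.87763801192372), np.float64(0.04723727057334397))
s-1 [ 0.5602 -0.1563  0.06  ] (np.float64(220.08261781086912), np.float64(0.05055627641370239))
s+1 [ 0.5523 -0.1036  0.06  ] (np.float64(156.5831274986244), np.float64(0.050756958077420485))
btn [ 0.5891 -0.2481  0.082 ] (np.float64(265.4969708672545), np.float64(0.12469610784859553))
trim [ 0.6556 -0.2415  0.078 ] (np.float64(295.72887734804635), np.float64(0.13073378961756704))
```

Call:
drive_tool([
  [[0, 0.03, -0.06, 0.3, 0], [0, 0.04, -0.079, 0.65, 0], [0, 0.04, -0.079, 0.9, 0], [0, 0.04, -0.079, 0.92, 0], [0, 0.04, -0.079, 0.92, 0]],
])

```text
time_s: 1.95
tcp_pos: [0.6007, -0.1245, 0.1041]
eef_rot: [-180.0, 0.0, -164.1]
contact_force: [-0.1, -0.5, 1.0]
gripper_width: 0.0437
gripper_force: 0.0
```

Call:
drive_tool([
  [[0, 0, 0, 0.03, 0], [0, 0, 0, 0.06, 0], [0, 0, 0, 0.075, 0], [0, 0, 0, 0.075, 0]],
])

```text
time_s: 2.45
tcp_pos: [0.6007, -0.1243, 0.0952]
eef_rot: [-180.0, 0.1, -164.1]
contact_force: [-0.4, 0.7, 6.8]
gripper_width: 0.0435
gripper_force: 3.2
```

Call:
drive_tool([
  [[0, 0, 0, 0, 0.017], [0, 0, 0, 0, 0.035], [0, 0, 0, 0, 0.052], [0, 0, 0, 0, 0.07], [0, 0, 0, 0, 0.084]],
])

```text
time_s: 3.08
tcp_pos: [0.6007, -0.1243, 0.0953]
eef_rot: [180.0, 0.1, 165.4]
contact_force: [-1.0, 2.7, 6.0]
gripper_width: 0.0441
gripper_force: 3.0
```

```bash
python3 - <<'E'
from h import *
s=r.get_state();print({k:np.round(s[k],4) for k in("time_s","tcp_pos","eef_rot","contact_force","moment")})
im=capture("wrist")[:,:,::-1]
cv2.imwrite("pics/w2.png",cv2.resize(im,(800,600),interpolation=cv2.INTER_CUBIC))
E
```

```text
{'time_s': np.float64(3.075), 'tcp_pos': array([ 0.6007, -0.1243,  0.0953]), 'eef_rot': array([1.799710e+02, 1.044000e-01, 1.654428e+02]), 'contact_force': array([-0.9831,  2.6585,  5.973 ]), 'moment': array([0.5754, 0.2053, 0.0039])}
```

View pics/w2.png

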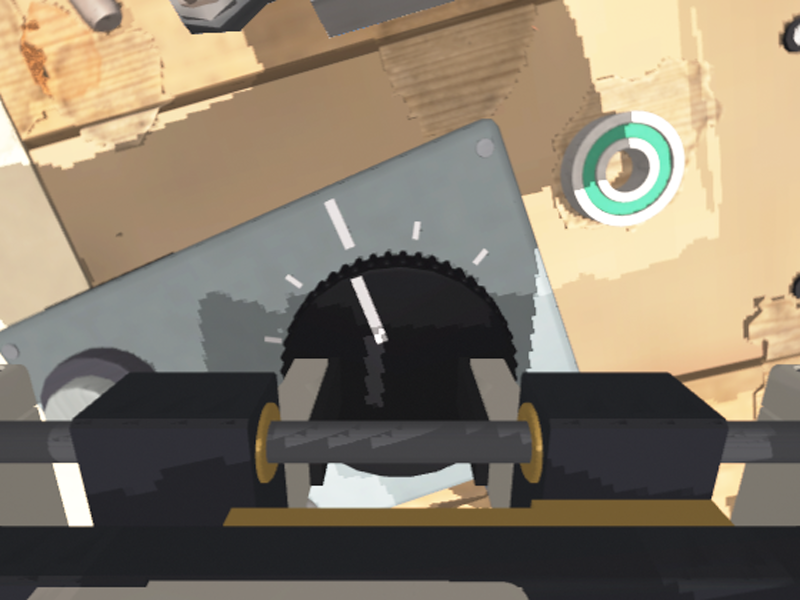

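The pointer at (357,280)–(382,340) lines up with the long mark at (331,200)–(350,247). I'll lift straight up and check it there.

Call:
drive_tool([
  [[0, 0, 0, -0.05, 0], [0, 0, 0, -0.3, 0], [0, 0, 0, -0.6, 0], [0, 0, 0, -0.85, 0], [0, 0, 0, -0.85, 0]],
])

```text
time_s: 3.75
tcp_pos: [0.6012, -0.1246, 0.1991]
eef_rot: [179.9, 0.3, 165.7]
contact_force: [0.3, -0.2, -0.5]
gripper_width: 0.0438
gripper_force: 0.0
```

```bash
python3 - <<'E'
from h import *
s=r.get_state();print({k:np.round(s[k],4) for k in("time_s","tcp_pos","eef_rot","contact_force","joints")})
m=camera_model("wrist");np.save("m.npy",m,allow_pickle=True)
cv2.imwrite("pics/w3.png",cv2.resize(capture("wrist")[:,:,::-1],(800,600),interpolation=cv2.INTER_CUBIC))
E
```

```text
{'time_s': np.float64(3.75), 'tcp_pos': array([ 0.6012, -0.1246,  0.1991]), 'eef_rot': array([179.9361,   0.2542, 165.6513]), 'contact_force': array([ 0.2957, -0.1887, -0.544 ]), 'joints': array([ 6.514900e+00,  1.624590e+01, -1.073400e+01,  3.460000e-02,
       -6.275990e+01, -1.108792e+02])}
```

View pics/w3.png

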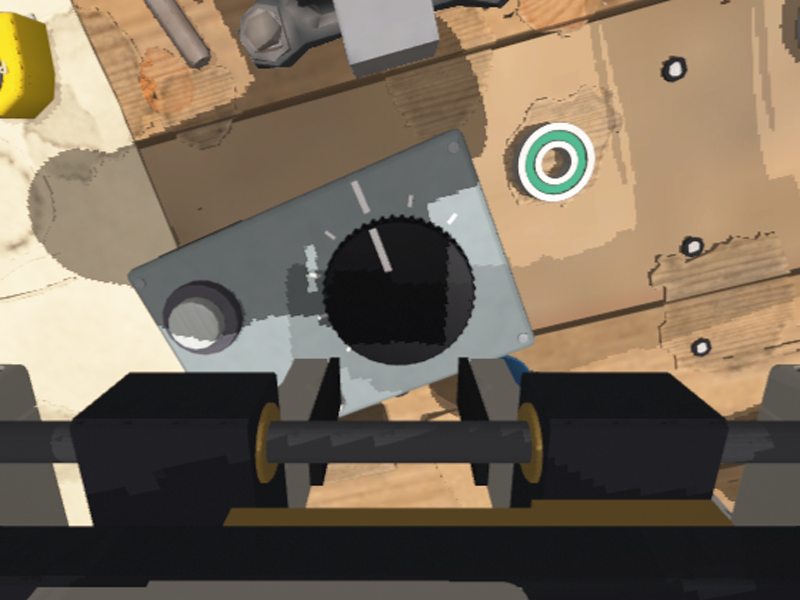

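The pointer at (371,230)–(389,271) is in line with the mark at (355,182)–(367,213), and the button centre is at about (194,318). I'll check both numerically.

```bash
python3 - <<'E'
from h import *
P=lambda u,v,z:ray("wrist",(u*.7,v*.7),z)
c=np.array([.600,-.1245]);a=lambda p,q:np.degrees(np.arctan2(*(p-q)[[1,0]]))%360
print("ptr dir",a(P(371,230,.086),P(389,271,.086)),"mark dir",a(P(355,182,.06),P(367,213,.06)),"ptr from c",a(P(371,230,.086)[:2],c),"btn",P(194,318,.082))
E
```

```text
ptr dir 188.39042756932753 mark dir 185.90489815887577 ptr from c 185.49263282388526 btn [ 0.58284876 -0.24563694  0.082     ]
```

Call:
drive_tool([
  [[-1, -0.04, -0.25, 0, 0], [-1, -0.08, -0.5, 0, 0], [-1, -0.12, -0.75, 0, 0], [-1, -0.159, -0.97, 0, 0], [-1, -0.159, -0.97, 0, 0]],
])

```text
time_s: 4.42
tcp_pos: [0.5884, -0.2433, 0.1945]
eef_rot: [-180.0, -0.2, 165.5]
contact_force: [0.3, 0.1, -0.3]
gripper_width: 0.0017
gripper_force: 0.0
```

Call:
drive_tool([
  [[-1, 0, -0.043, 0.25, 0], [-1, 0, -0.043, 0.55, 0], [-1, 0, -0.043, 0.76, 0], [-1, 0, -0.043, 0.76, 0]],
])

```text
time_s: 4.92
tcp_pos: [0.5864, -0.246, 0.1022]
eef_rot: [-180.0, -0.3, 165.6]
contact_force: [-0.1, 0.5, 1.1]
gripper_width: 0.0005
gripper_force: 0.0
```

Call:
drive_tool([
  [[-1, 0, 0, 0.04, 0], [-1, 0, 0, 0.08, 0], [-1, 0, 0, 0.11, 0], [-1, 0, 0, 0.13, 0], [-1, 0, 0, 0.13, 0]],
])

```text
time_s: 5.55
tcp_pos: [0.5886, -0.2469, 0.0898]
eef_rot: [180.0, 0.0, 165.6]
contact_force: [0.0, 1.6, 4.1]
gripper_width: 0.0004
gripper_force: 1.7
```

Call:
drive_tool([
  [[-1, 0, 0, 0.01, 0], [-1, 0, 0, 0.02, 0], [-1, 0, 0, 0.02, 0]],
])

```text
time_s: 5.92
tcp_pos: [0.5886, -0.2469, 0.0873]
eef_rot: [180.0, 0.0, 165.6]
contact_force: [-0.2, 2.6, 5.0]
gripper_width: 0.0002
gripper_force: 2.8
```

Call:
drive_tool([
  [[-1, 0, 0, 0.01, 0], [-1, 0, 0, 0.02, 0], [-1, 0, 0, 0.02, 0]],
])

```text
time_s: 6.3
tcp_pos: [0.5887, -0.2469, 0.087]
eef_rot: [-180.0, 0.1, 165.6]
contact_force: [-5.2, 6.2, 19.2]
gripper_width: 0.0006
gripper_force: 10.2
```

It's at a hard stop with the tip at z = 0.076, so the button is fully down. Lifting.

Call:
drive_tool([
  [[-1, 0, 0, -0.06, 0], [-1, 0, 0, -0.2, 0], [-1, 0, 0, -0.5, 0], [-1, 0, 0, -0.9, 0], [-1, 0, 0, -0.9, 0]],
])

```text
time_s: 6.92
tcp_pos: [0.5902, -0.2478, 0.1974]
eef_rot: [-180.0, 0.4, 165.6]
contact_force: [-0.2, 0.1, -0.7]
gripper_width: 0.0005
gripper_force: 0.0
```

```bash
python3 - <<'E'
from h import *
s=r.get_state();print(s["time_s"],s["tcp_pos"],s["contact_force"])
cv2.imwrite("pics/w4.png",cv2.resize(capture("wrist")[:,:,::-1],(800,600),interpolation=cv2.INTER_CUBIC))
E
```

```text
6.925 [ 0.59022514 -0.24777139  0.19742742] [-0.17274224  0.09847808 -0.67991512]
```

View pics/w4.png

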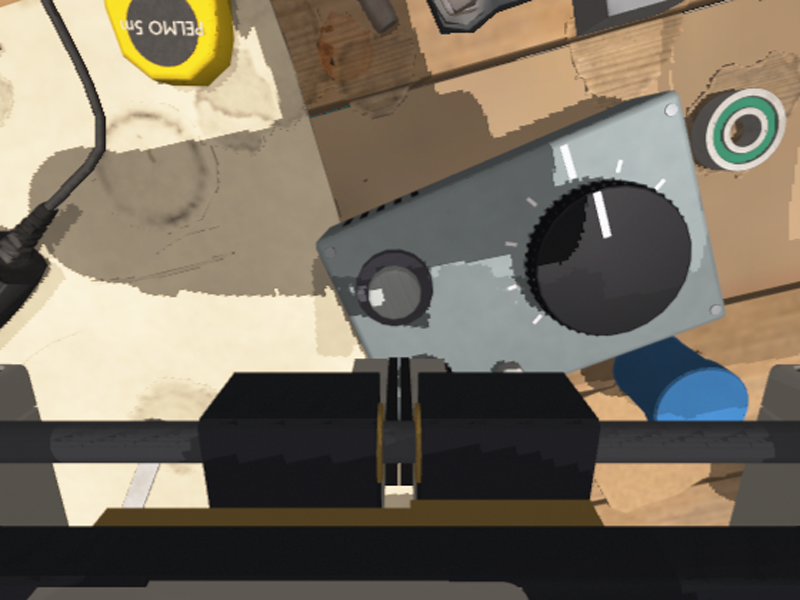

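The pointer at (596,192)–(607,237) still lines up with the long mark at (565,146)–(574,179). The button at (395,290) is back up and nothing else has moved. Handing in.

```bash
python3 -c "
from plant import job
print(job.close_job())"
```

```text
the job is handed in; nothing more can be done
None
```

The large dial was turned one click clockwise onto the long white mark, then the start button was pushed fully down and let back up; the job is handed in at about 7 s, with no sign of anything else disturbed in the last wrist picture.

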